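# Mark the third round on the domino score rack

## Task

Mark round three on the wooden score rack. Starting on the end wall next to the turned post with the ball top, run a fingertip along the rail of walls to count the gaps, touching the tops of the first, second and third walls one after another; the gap just past the third wall is the third gap. Then push the loose ivory domino lying in front of the rack lengthwise into that third gap until it is fully home against the back board, without picking it up, putting it into any other gap or disturbing the other things on the table.

Things in the scene. Friction and masses are not known exactly. Their poses are not given: they have to be found in the camera images.
- rack: Fixed brown wood comb: back board 14 x 372 x 22 mm high, seven walls towards the robot, six gaps 36 mm wide, 50 mm deep, open on the bare table. Origin on the table at mid-length of the board's front face, where the gaps end; x points into the gaps (mouths at x = -50 mm), y left along the board. Walls at y = 0, +-46, +-92, +-138 mm, tops 25 mm high. Place and yaw vary.
- wall_0: Wall number 0 of the rack (the leftmost, at rack y = +138 mm), 50 mm long in x, 10 mm thick in y, 25 mm high, rounded top. Origin at the centre of its underside, on the table, 25 mm in front of the board; axes as the rack's.
- wall_1: Wall number 1 of the rack (rack y = +92 mm), 50 mm long in x, 10 mm thick in y, 25 mm high, rounded top. Origin at the centre of its underside, on the table, 25 mm in front of the board; axes as the rack's.
- wall_2: Wall number 2 of the rack (rack y = +46 mm), 50 mm long in x, 10 mm thick in y, 25 mm high, rounded top. Origin at the centre of its underside, on the table, 25 mm in front of the board; axes as the rack's.
- wall_3: Wall number 3 of the rack (rack y = +0 mm), 50 mm long in x, 10 mm thick in y, 25 mm high, rounded top. Origin at the centre of its underside, on the table, 25 mm in front of the board; axes as the rack's.
- wall_4: Wall number 4 of the rack (rack y = -46 mm), 50 mm long in x, 10 mm thick in y, 25 mm high, rounded top. Origin at the centre of its underside, on the table, 25 mm in front of the board; axes as the rack's.
- wall_5: Wall number 5 of the rack (rack y = -92 mm), 50 mm long in x, 10 mm thick in y, 25 mm high, rounded top. Origin at the centre of its underside, on the table, 25 mm in front of the board; axes as the rack's.
- wall_6: Wall number 6 of the rack (the rightmost, at rack y = -138 mm), 50 mm long in x, 10 mm thick in y, 25 mm high, rounded top. Origin at the centre of its underside, on the table, 25 mm in front of the board; axes as the rack's.
- post: Fixed turned wood post with ball top, 64 mm high, 28 mm across, 32 mm beyond one end wall of the rack (rack x = -15, y = +170 or -170 mm): counting starts at this end. Which end varies; a low square block (22 x 22 x 16 mm) stands at the other. Origin at the centre of its underside.
- tile: Loose ivory plastic domino, flat on the table in front of the walls, anywhere along the rack: 56 mm long (its x, within 0.2 rad of the gaps' direction), 30 mm wide (y), 14 mm thick, 25 to 50 g, slides with under 1 N. Origin at the centre of its underside, z up. Fully home, its end touches the back board, its centre is at rack x = -28 mm and 6 mm stick out of the mouth.
- domino_box: Bystander: closed blue plastic domino box with a steel clip latch, 204 x 70 x 50 mm. Origin at the centre of its underside.
- tumbler: Bystander: empty clear glass tumbler, 72 mm across, 95 mm high. Origin at the centre of its underside.
- ashtray: Bystander: round stainless steel ashtray, 100 mm across, 28 mm high. Origin at the centre of its underside.
- saucer: Bystander: round green ceramic saucer, 144 mm across, 18 mm high. Origin at the centre of its underside.
Mind the look-alikes: they are no part of the job. What is shaped like the tile but orange or purple is not meant. Of the things that look like the post, take the one that is farthest from the robot's base at the start.

How it is judged:
On the way, in this order (a step that is already met when the one before it is completed fails the run):
1. a fingertip touches the first (end) wall counted from the post (((y of post in the frame of rack above 0 m and contact force between the fingers and wall_0 above 0.3 N) or (y of post in the frame of rack below 0 m and contact force between the fingers and wall_6 above 0.3 N))), for 0.02 s.
2. a fingertip touches the second wall counted from the post (((y of post in the frame of rack above 0 m and contact force between the fingers and wall_1 above 0.3 N) or (y of post in the frame of rack below 0 m and contact force between the fingers and wall_5 above 0.3 N))), for 0.02 s.
3. a fingertip touches the third wall counted from the post (((y of post in the frame of rack above 0 m and contact force between the fingers and wall_2 above 0.3 N) or (y of post in the frame of rack below 0 m and contact force between the fingers and wall_4 above 0.3 N))), for 0.02 s.
4. the domino is pushed home into the third gap from the post (((y of post in the frame of rack above 0 m and y of tile in the frame of rack between 0.017 and 0.029 m) or (y of post in the frame of rack below 0 m and y of tile in the frame of rack between -0.029 and -0.017 m)) and x of tile in the frame of rack above -0.034 m and angle between the x axis of tile and the x axis of rack, either way round below 0.2 rad and height (world z) of tile below 0.006 m and angle between tile's own z axis and vertical below 0.15 rad), for 0.2 s.
At the end, for the whole second after the job is handed in: The domino lies flat in the third gap counted from the ball-topped post, within 6 mm of the gap's middle line and 0.2 rad of its direction, its end within 6 mm of the back board, at rest; each bystander is within 30 mm of where it began (all of step 4 and linear speed of tile below 0.01 m/s and distance of each of domino_box, tumbler, ashtray, saucer from where it was at the start of the episode below 0.03 m); the robot touches nothing.
It fails at once if the domino is lifted more than 6 mm or tipped over 0.5 rad (height (world z) of tile above 0.006 m or angle between tile's own z axis and vertical above 0.5 rad).
It fails at once if the domino is pushed 18 mm or more into another gap (x of tile in the frame of rack above -0.06 m and not ((y of post in the frame of rack above 0 m and y of tile in the frame of rack between 0.003 and 0.043 m) or (y of post in the frame of rack below 0 m and y of tile in the frame of rack between -0.043 and -0.003 m))).
It fails at once if a bystander is moved more than 30 mm or the tumbler tips over 0.5 rad (angle between tumbler's own z axis and vertical above 0.5 rad or distance of any of domino_box, tumbler, ashtray, saucer from where it was at the start of the episode above 0.03 m).
It also fails if it takes over 67 s, if anything falls off the work surface, if the arm or the gripper's body presses on something with over 40 N, if the wrist force passes 120 N, or if a joint passes its speed limit or range.

## Robot

A 6-joint arm with a two-finger parallel gripper is mounted at the origin on the work surface. World frame = base frame: x ahead of the robot, y to its left, z up, the work surface at z = 0. Lengths are in m, angles in rad, forces in N, time in s.
With the tool pointing down it reaches from about 0.375 to 0.75 m from the base axis. Payload 9 kg.
Tool frame: the origin (TCP) lies between the finger pads; the fingertips stand 11 mm ahead of it and the grasp point (between the pads) lies 8 mm behind it (r.finger_overhang is the distance from the TCP to the fingertips, in m); z points along the fingers, y is the line along which they close (so a half turn about z gives the same grasp; the last joint's range is limited). The gripper opens to 85 mm and grips with 20 to 120 N. Pads are 22 mm wide; open, the fingers measure 114 mm over their backs; the gripper's body (76 mm by 85 mm) begins 54 mm behind the grasp point. The pads swing forward as they close: fully open they stand 13 mm farther back than shut.
Start: joints at [-1.524, 0.104, 0.097, 1.564, 0, 1.353], TCP at [0.157, -0.579, 0.242] pointing down, gripper open.
Joint ranges: [-2.99, 2.99], [-0.84, 1.86], [-1.1, 1.16], [-1.84, 2.11], [-1.51, 1.56], [-3.14, 3.14]. Speed limits (rad/s): [2.22, 2.22, 2.57, 3.14, 3.14, 3.14].

## Interface

Orientations are given as a rotation vector (axis times angle).
In Python, from rig import r gives the robot as it stands.
- The arm moves only by the tool send_rows, never from a script. Its argument "motion" is text: rows parted by semicolons, each of 4 numbers parted by spaces: the shift along the tool's x, y, z in mm, then the turn about the tool's z in rad. A call has 1 to 10 rows; each row is the pose to reach, as a shift and turn from the pose commanded when the call began, along the tool's axes at that moment; what a row does not reach only later rows make up. A row lasts 1/12 s, in which the tool goes at most 41.7 mm and 7.16 degrees, less where a joint would pass 70% of its speed; a pose out of reach is approached as far as the arm can. A call with a gripper value outside its range is refused whole. "jaw" is the finger opening in mm, from 0 to 85.4, set as the call begins (left out, the last holds). The fingers move at their own pace and stop on an object; "newtons" is the grip in N (left out, the last holds). Time passes only in rows, so rows that repeat a pose let the fingers close. It gives the time, the measured TCP pose, the force, the opening and the grip force at its end, in the units of the state.
- r.read_state(): the state, without advancing time (a new reading comes with each control period).
- r.capture(name): name is "side" or "top"; returns a dict with "image" (384x512x3 uint8, red, green, blue), "z_map" (384x512 float32, m along the optical axis (not along the pixel's ray), 0 where there is no reading), "intrinsics" (3x3 intrinsics, pixels), "position" and "orientation" of the camera in the world. Camera axes: x right, y down, z forward; pixel columns grow to the right and rows downward; lengths in m; the calibration is good to about 2 mm. A picture is of the moment at which its call begins.
- r.job_done(): hands the job in; it is judged then, once.
The state is a dict: "time": time; "joints": joint angles; "joint_velocities": joint speeds; "joint_torque": joint torques, N m; "tool_pos": TCP position; "eef_rot": TCP orientation; "contact_force": force on the tool from outside, world axes, zero at the start; "wrist_torque": the same for the moment, N m; "finger_gap": finger opening in m; "finger_force": force on a finger pad.
Only numpy, scipy, OpenCV 4.12 (cv2) and the standard library are available. Lean on these libraries where they do the work, as an engineer would, in place of code of your own. Each camera call takes 0.05 s, during which the arm holds its last target. There are 200 camera calls.

## Working session

There is one attempt and no reset: what is moved stays moved. The work goes in short steps, Python scripts to look and compute and a tool call to move; the robot and the scene stay as the last step left them, time stands still between calls to the robot, and variables do not carry over. Pictures are saved under pics/ and viewed, at most 10 in all, crops included, and the job is handed in when it is done.

Besides the shell and the picture viewer there is one more tool, called by a JSON object that holds its "method" and its "body", one argument or row to a line. send_rows: Moves the arm, as the interface text tells. Its arguments: {"type":"object","properties":{"motion":{"type":"string"},"jaw":{"type":"number"},"newtons":{"type":"number"}},"required":["motion"]}

```bash
mkdir -p pics; ls; cat > h.py <<'E'
import numpy as np, cv2
from rig import r
from scipy.spatial.transform import Rotation as R
def cap(n,f):
    c=r.capture(n); cv2.imwrite(f'pics/{f}.png',c['image'][:,:,::-1]); np.savez(f'pics/{f}.npz',**c); return c
def pts(c):
    K=np.array(c['intrinsics']);z=c['z_map'];v,u=np.mgrid[:z.shape[0],:z.shape[1]]
    p=np.stack([(u-K[0,2])/K[0,0]*z,(v-K[1,2])/K[1,1]*z,z],-1)
    o=np.array(c['orientation']); Rm=o if o.shape==(3,3) else R.from_rotvec(o).as_matrix()
    return p@Rm.T+np.array(c['position'])
E
python3 - <<'E'
from h import *
c=cap('top','t0');d=cap('side','s0')
for x in(c,d): print(x['position'],x['orientation'],x['intrinsics'])
cv2.imwrite('pics/both.png',np.hstack([cv2.resize(x['image'],(400,300))[:,:,::-1] for x in (c,d)]))
print(r.read_state())
E
```

```text
pics
[ 0.44848518 -0.00741362  1.05103289] [-2.14278349  2.19142534 -0.10241934] [[395.91153936   0.         257.33263515]
 [  0.         395.91153936 188.10226601]
 [  0.           0.           1.        ]]
[-0.01429148 -1.05824831  0.84903953] [-2.11788525  0.51140626 -0.27873229] [[435.47594251   0.         255.91514077]
 [  0.         435.47594251 191.10078681]
 [  0.           0.           1.        ]]
{'time': 0.1, 'joints': array([-1.52370781e+00,  1.04644431e-01,  9.65294781e-02,  1.56389083e+00,
        2.12917800e-05,  1.35310910e+00]), 'joint_velocities': array([-0.00019644, -0.00128921,  0.00209933, -0.00024348, -0.00127126,
       -0.00252979]), 'joint_torque': array([ 6.68366891e-03, -5.58208895e+01,  5.04716563e+01,  1.32658827e-02,
       -1.70152498e-04,  3.72742306e-06]), 'tool_pos': array([ 0.1570246 , -0.57879067,  0.24158757]), 'eef_rot': array([-3.11290948e+00, -4.14536069e-01, -1.95105224e-04]), 'contact_force': array([-0.37677913, -0.19942431, -0.63658612]), 'wrist_torque': array([ 0.00757839,  0.05031257, -0.02392525]), 'finger_force': 0.0, 'finger_gap': 0.08527936222073511}
```

View pics/t0.png

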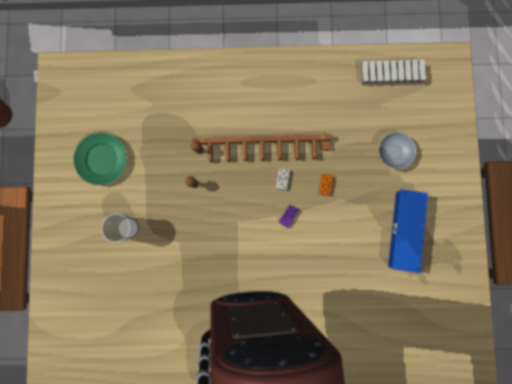

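View pics/s0.png

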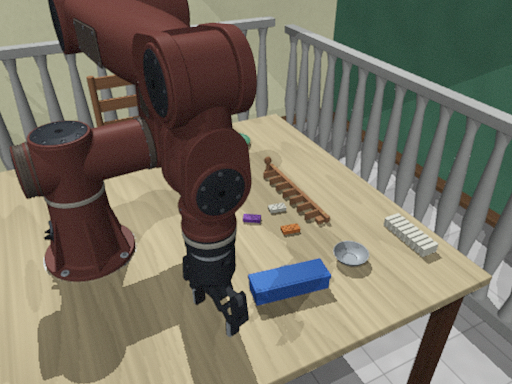

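The top view shows the rack from (205,140) to (330,143), with the ivory domino at (283,180). Look-alikes are an orange tile at (326,184) and a purple one at (289,216). There are two post-like things, at (196,145) and (190,182). The first is farther from the base and stands at the rack's end, so it fits. I'll confirm this in an enlarged crop.

```bash
python3 - <<'E'
from h import *
c=dict(np.load('pics/t0.npz'))
cv2.imwrite('pics/c0.png',cv2.resize(c['image'][120:235,180:345,::-1],None,fx=4.8,fy=4.8,interpolation=cv2.INTER_CUBIC))
P=pts(c)
def reg(u0,u1,v0,v1,z0,z1):
    q=P[v0:v1,u0:u1].reshape(-1,3); q=q[(q[:,2]>z0)&(q[:,2]<z1)]; return q
print('table',np.median(P[250:280,60:150,2]))
q=reg(205,322,130,165,.012,.035);print(len(q),q.min(0),q.max(0))
print('post',reg(188,206,134,156,.04,.09).mean(0),reg(188,206,134,156,.04,.09)[:,2].max())
print('fake',reg(183,200,172,192,.03,.09).mean(0))
for n,b in dict(ivory=(272,296,165,196),orange=(315,338,172,198),purple=(276,302,203,230)).items():
    t=reg(*b,.008,.022); print(n,len(t),t.mean(0)); 
    (cx,s,a)=cv2.minAreaRect((t[:,:2]*1000).astype(np.float32));print(cx,s,a)
for n,b in dict(box=(380,435,180,280),tumb=(95,145,205,250),ash=(375,422,128,175),sau=(70,132,128,190)).items():
    t=reg(*b,.012,.12);print(n,t.min(0),t.max(0))
E
```

```text
table -0.0005861547726916383
1182 [ 0.62658085 -0.1744117   0.0120968 ] [0.69147533 0.13353492 0.02994187]
post [0.65908523 0.15126412 0.05864092] 0.06638265081737693
fake [0.56905703 0.16569604 0.05889876]
ivory 237 [ 0.57540423 -0.06936249  0.01358873]
(575.7654418945312, -69.42977905273438) (29.93056297302246, 55.68070983886719) 79.1972427368164
orange 244 [ 0.55830595 -0.18248028  0.0134768 ]
(558.6030883789062, -182.70423889160156) (30.000946044921875, 55.70010757446289) 79.1835708618164
purple 245 [ 0.47716661 -0.08202202  0.01345554]
(477.14599609375, -82.06980895996094) (29.834367752075195, 55.71242141723633) 56.450347900390625
box [ 0.32793036 -0.43299862  0.01201704] [ 0.53681852 -0.33424657  0.05622446]
tumb [0.42218508 0.30540272 0.01220045] [0.48976644 0.37654743 0.09816119]
ash [ 0.59527491 -0.41883203  0.01204052] [ 0.6921436  -0.31917218  0.0315643 ]
sau [0.56994758 0.34296525 0.01200532] [0.71079786 0.48544435 0.02252908]
```

View pics/c0.png

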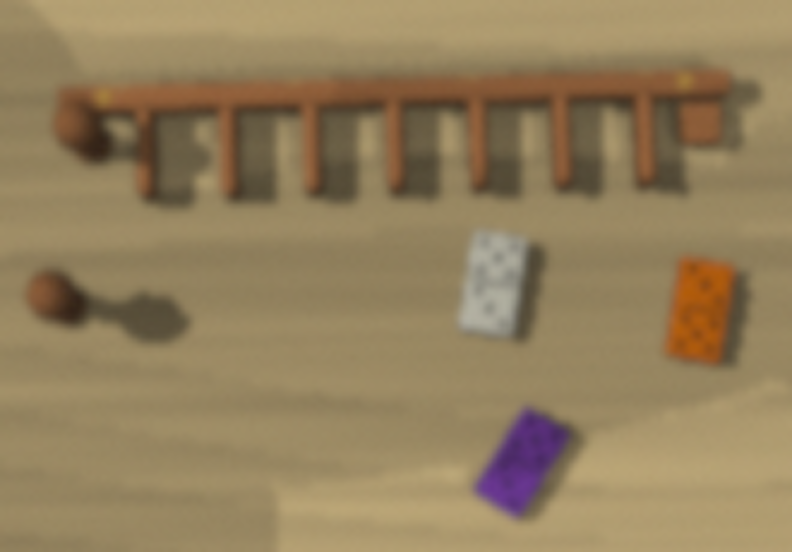

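The crop shows the ball-topped post at crop (78,122), beside the rack's left end wall. The square block is at the right end (700,118), the free-standing decoy post at (52,298) and the ivory tile at (494,285). So counting runs from the left (wall_0), and the third gap is at rack y=+23 mm. Next I fit the rack pose.

```bash
cat >> h.py <<'E'
def rackfit():
    from scipy.optimize import minimize
    P=pts(dict(np.load('pics/t0.npz')));q=P[128:166,203:322].reshape(-1,3);q=q[(q[:,2]>.019)&(q[:,2]<.030)][:,:2]
    def sdf(a):
        d=[np.maximum(abs(a[:,0]-.007)-.007,abs(a[:,1])-.186)]
        d+=[np.maximum(abs(a[:,0]+.025)-.025,abs(a[:,1]-y)-.005) for y in np.arange(-3,4)*.046]
        return np.min(d,0)
    def f(p):
        cs,sn=np.cos(p[2]),np.sin(p[2]);b=q-p[:2];a=np.c_[b@[cs,sn],b@[-sn,cs]]
        return np.mean(np.clip(sdf(a)+.002,0,.01)**2)*1e6
    best=min((minimize(f,[.678,y0,-.03],method='Nelder-Mead',options=dict(initial_simplex=np.array([[.678,y0,-.03],[.683,y0,-.03],[.678,y0+.006,-.03],[.678,y0,.0]]),xatol=1e-5)) for y0 in (-.03,-.02,-.01)),key=lambda s:s.fun)
    return best.x,best.fun
E
python3 - <<'E'
from h import *
x,e=rackfit();print(x,e)
c,s=np.cos(x[2]),np.sin(x[2]);M=np.array([[c,-s],[s,c]])
w=lambda a:x[:2]+M@np.array(a)
for n,a in dict(w0=(-.025,.138),w1=(-.025,.092),w2=(-.025,.046),gap=(-.028,.023),mouth=(-.05,.023),post=(-.015,.17)).items(): print(n,w(a))
print('tile in rack',M.T@(np.array([.5756,-.0694])-x[:2]))
# project check
d=dict(np.load('pics/t0.npz'));K=d['intrinsics'];im=cv2.resize(d['image'][120:235,180:345,::-1],None,fx=4.8,fy=4.8,interpolation=cv2.INTER_CUBIC).copy()
Rm=R.from_rotvec(d['orientation']).as_matrix()
for y in np.arange(-3,4)*.046:
  for a in (0,-.05):
    p=Rm.T@(np.r_[w((a,y)),.025]-d['position']);u=K@p/p[2];cv2.circle(im,(int((u[0]+.5-180)*4.8),int((u[1]+.5-120)*4.8)),4,(0,255,0),-1)
cv2.imwrite('pics/c1.png',im)
E
```

```text
[ 0.67631824 -0.01722491  0.00439044] 0.45377423502789976
w0 [0.6507126 0.120664 ]
w1 [0.65091456 0.07466444]
w2 [0.65111652 0.02866488]
gap [0.64821753 0.00565193]
mouth [0.62621774 0.00555534]
post [0.66057201 0.15270759]
tile in rack [-0.10094634 -0.05173239]
```

View pics/c1.png

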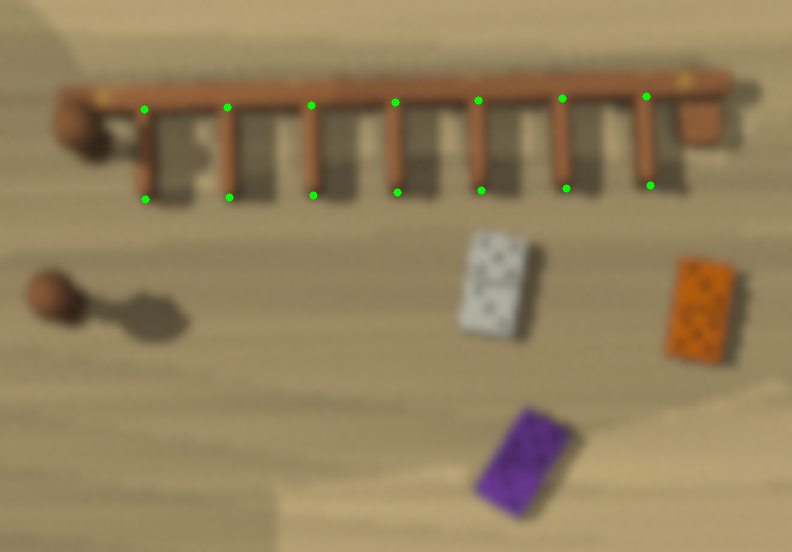

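The projected wall ends sit on the seven walls, so the fit is good. The post's measured position also agrees within 2 mm. Now I set out with the gripper shutting and turn it about half a turn, because the last joint's range needs that.

{"method": "send_rows", "body": {
  "motion": "29 -24 0 -0.12; 58 -48 0 -0.24; 87 -72 0 -0.36; 116 -96 0 -0.48; 145 -120 0 -0.6; 174 -144 0 -0.72; 203 -168 0 -0.84; 232 -192 0 -0.96; 261 -216 0 -1.08; 290 -240 0 -1.2",
  "jaw": 0
}}

```text
time: 0.93
tool_pos: [0.3747, -0.2698, 0.2421]
eef_rot: [-2.33, -2.107, 0.0]
contact_force: [0.6, -0.6, 0.3]
finger_gap: -0.0003
finger_force: 0.0
```

```bash
cat >> h.py <<'E'
def to(x,y,z,ang):
    "tool-axes shift (mm) and turn to world TCP target; ang = heading of tool x"
    s=r.read_state();Rm=R.from_rotvec(s['eef_rot']).as_matrix();h=np.arctan2(Rm[1,0],Rm[0,0])
    t=(h-ang+np.pi)%(2*np.pi)-np.pi
    print('at',s['tool_pos'].round(4),'h',round(h,4),'F',s['contact_force'].round(2),'t',round(s['time'],2),'| shift',(Rm.T@(np.array([x,y,z])-s['tool_pos'])*1000).round(1),'turn',round(t,3))
E
python3 -c "
from h import *
print(r.finger_overhang, r.read_state()['finger_gap'],r.read_state()['joints'].round(2))
to(.644,.119,.10,np.pi)"
```

```text
0.011 -0.00031298295943142326 [-0.91 -0.32 -0.3   1.59 -0.    0.76]
at [ 0.3747 -0.2698  0.2421] h 1.4705 F [ 0.59 -0.59  0.32] t 0.93 | shift [413.8 229.  142.1] turn -1.671
```

{"method": "send_rows", "body": {
  "motion": "33 18 0 -0.12; 66 36 0 -0.24; 99 54 0 -0.36; 132 73 0 -0.48; 165 91 0 -0.6; 198 109 0 -0.72; 231 127 0 -0.84; 264 145 0 -0.96; 297 163 0 -1.08; 330 181 0 -1.2"
}}

```text
time: 1.77
tool_pos: [0.5896, 0.0394, 0.2418]
eef_rot: [-0.732, -3.055, 0.0]
contact_force: [0.5, -1.4, -0.6]
finger_gap: -0.0002
finger_force: 0.0
```

```bash
python3 -c "
from h import *
to(.644,.119,.10,np.pi)"
```

```text
at [0.5896 0.0394 0.2418] h 2.671 F [ 0.53 -1.35 -0.64] t 1.77 | shift [-12.4  95.7 141.8] turn -0.471
```

{"method": "send_rows", "body": {
  "motion": "-3 24 0 -0.12; -6 48 30 -0.24; -9 72 60 -0.36; -12 90 90 -0.47; -12 90 120 -0.47; -12 90 135 -0.47; -12 90 135 -0.47; -12 90 135 -0.47"
}}

```text
time: 2.43
tool_pos: [0.6401, 0.1119, 0.1064]
eef_rot: [-0.011, -3.139, 0.0]
contact_force: [0.7, 0.5, 0.1]
finger_gap: 0.0001
finger_force: 0.0
```

```bash
python3 -c "
from h import *
to(.644,.119,.04,np.pi)
cap('side','s1')
c=cap('top','t1')
cv2.imwrite('pics/c2.png',np.hstack([cv2.resize(np.load('pics/%s.npz'%n)['image'][a:b,e:f,::-1],(400,400)) for n,a,b,e,f in (('s1',130,290,200,360),('t1',100,240,160,300))]))"
```

```text
at [0.6401 0.1119 0.1064] h 3.1347 F [0.69 0.5  0.12] t 2.43 | shift [-4.   7.1 66.4] turn -0.007
```

View pics/c2.png

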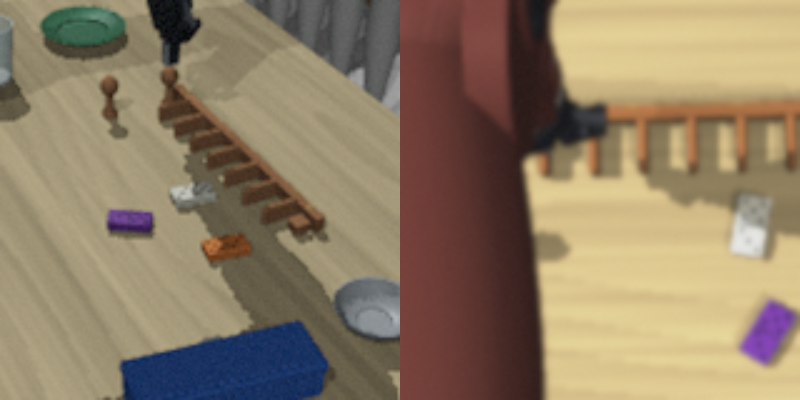

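The side crop shows the shut fingers at about (170,50), just above the end wall beside the post. Lowering now.

{"method": "send_rows", "body": {
  "motion": "0 6 20 0; 0 6 40 0; 0 6 58 0; 0 6 63 0; 0 6 66 0; 0 6 66 0"
}}

```text
time: 3.03
tool_pos: [0.6417, 0.1177, 0.0424]
eef_rot: [0.011, 3.14, -0.0]
contact_force: [0.7, 0.1, 0.3]
finger_gap: 0.0001
finger_force: 0.0
```

{"method": "send_rows", "body": {
  "motion": "0 0 1 0; 0 0 2 0; 0 0 3 0; 0 0 4 0; 0 0 4 0"
}}

```text
time: 3.45
tool_pos: [0.6411, 0.1179, 0.0373]
eef_rot: [0.011, 3.141, -0.0]
contact_force: [0.8, 0.2, -0.8]
finger_gap: 0.0001
finger_force: 0.0
```

{"method": "send_rows", "body": {
  "motion": "0 0 1 0; 0 0 1.5 0; 0 0 2 0; 0 0 2.5 0; 0 0 2.5 0"
}}

```text
time: 3.87
tool_pos: [0.6412, 0.1179, 0.0359]
eef_rot: [0.011, 3.141, -0.0]
contact_force: [-3.8, -0.8, 9.0]
finger_gap: -0.0002
finger_force: 4.3
```

{"method": "send_rows", "body": {
  "motion": "0 0 -5 0; 0 -15 -6 0; 0 -31 -6 0; 0 -45 -6 0; 0 -45 -3 0; 0 -45 -1 0; 0 -45 -0.5 0; 0 -45 0 0; 0 -45 0 0"
}}

```text
time: 4.62
tool_pos: [0.641, 0.0717, 0.0358]
eef_rot: [0.012, 3.141, -0.004]
contact_force: [-4.0, -6.9, 9.5]
finger_gap: 0.0002
finger_force: 4.7
```

{"method": "send_rows", "body": {
  "motion": "0 0 -5 0; 0 -15 -6 0; 0 -31 -6 0; 0 -46 -6 0; 0 -46 -3 0; 0 -46 -1 0; 0 -46 -0.5 0; 0 -46 0 0; 0 -46 0 0"
}}

```text
time: 5.37
tool_pos: [0.6407, 0.0258, 0.0359]
eef_rot: [0.012, 3.141, -0.004]
contact_force: [-4.0, -6.8, 9.7]
finger_gap: 0.0002
finger_force: 4.9
```

All three walls have been touched in order. Next I raise, open a little and go above the domino, to cage it loosely without gripping.

```bash
python3 -c "
from h import *
to(.5756,-.0694,.08,np.pi-.185)"
```

```text
at [0.6407 0.0258 0.0359] h 3.1341 F [-4.01 -6.85  9.69] t 5.37 | shift [ 64.3 -95.8 -43.9] turn 0.178
```

{"method": "send_rows", "body": {
  "motion": "0 0 -20 0; 0 0 -45 0; 20 -30 -45 0.06; 40 -60 -45 0.12; 64 -96 -45 0.178; 64 -96 -45 0.178; 64 -96 -45 0.178; 64 -96 -45 0.178",
  "jaw": 50
}}

```text
time: 6.03
tool_pos: [0.5758, -0.0685, 0.0797]
eef_rot: [0.29, 3.128, 0.001]
contact_force: [0.6, 1.1, 0.8]
finger_gap: 0.05
finger_force: 0.0
```

```bash
python3 -c "
from h import *
to(.5756,-.0694,.016,np.pi-.185)
cap('side','s2')
cv2.imwrite('pics/c3.png',cv2.resize(np.load('pics/s2.npz')['image'][130:270,200:360,::-1],(800,600),interpolation=cv2.INTER_CUBIC))"
```

```text
at [ 0.5758 -0.0685  0.0797] h 2.9568 F [0.61 1.11 0.8 ] t 6.03 | shift [ 0.1 -1.  63.7] turn 0.0
```

View pics/c3.png

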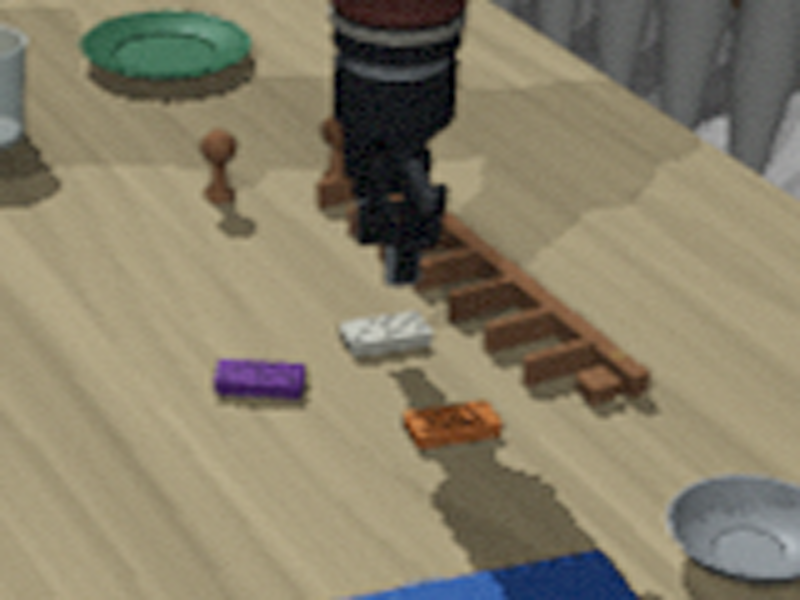

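The side crop shows the fingers in line above the undisturbed domino at (386,333), with clear space on both sides. Lowering around it.

{"method": "send_rows", "body": {
  "motion": "0 -1 25 0; 0 -1 45 0; 0 -1 58 0; 0 -1 64 0; 0 -1 64 0; 0 -1 64 0"
}}

```text
time: 6.58
tool_pos: [0.5759, -0.0693, 0.0162]
eef_rot: [0.289, 3.128, -0.0]
contact_force: [0.5, -1.4, 0.6]
finger_gap: 0.05
finger_force: 0.0
```

{"method": "send_rows", "body": {
  "motion": "0 0 0 0; 0 0 0 0; 0 0 0 0; 0 0 0 0",
  "jaw": 32,
  "newtons": 20
}}

```text
time: 6.92
tool_pos: [0.576, -0.0699, 0.0165]
eef_rot: [0.29, 3.127, -0.001]
contact_force: [-0.4, 0.2, 0.6]
finger_gap: 0.032
finger_force: 0.0
```

```bash
python3 -c "
from h import *
to(.569,.0056,.016,np.pi+.0044)"
```

```text
at [ 0.576  -0.0699  0.0165] h 2.9567 F [-0.38  0.17  0.64] t 6.92 | shift [20.8 72.9  0.5] turn -0.189
```

Caged at 32 mm with no grip force. Now I slide it sideways in line with the third gap, squaring it up on the way.

{"method": "send_rows", "body": {
  "motion": "2 7 0 -0.02; 4 15 0 -0.04; 6 22 0 -0.06; 8 29 0 -0.08; 10 36 0 -0.1; 12 44 0 -0.12; 15 51 0 -0.14; 17 58 0 -0.16; 19 66 0 -0.18; 21 73 0 -0.189"
}}

```text
time: 7.75
tool_pos: [0.5682, 0.0068, 0.0157]
eef_rot: [0.01, -3.142, -0.0]
contact_force: [0.1, -1.0, 0.2]
finger_gap: 0.0322
finger_force: 0.1
```

{"method": "send_rows", "body": {
  "motion": "0 0 0 0; 0 0 0 0"
}}

```text
time: 7.92
tool_pos: [0.5683, 0.0063, 0.0157]
eef_rot: [0.008, -3.142, 0.0]
contact_force: [-0.3, -0.7, 0.7]
finger_gap: 0.0322
finger_force: 0.0
```

```bash
python3 -c "
from h import *
to(.569,.0056,.016,np.pi+.0044)"
```

```text
at [0.5683 0.0063 0.0157] h -3.1368 F [-0.35 -0.73  0.68] t 7.92 | shift [-0.7 -0.7 -0.3] turn 0.0
```

{"method": "send_rows", "body": {
  "motion": "0 0 0 0; 0 0 0 0; 0 0 0 0; 0 0 -25 0; 0 0 -60 0; 30 0 -65 0; 65 0 -65 0; 90 0 -65 0; 90 0 -65 0",
  "jaw": 48
}}

```text
time: 8.67
tool_pos: [0.4744, 0.006, 0.0801]
eef_rot: [0.006, -3.139, -0.001]
contact_force: [0.5, -0.3, 0.1]
finger_gap: 0.0478
finger_force: 0.0
```

```bash
python3 - <<'E'
from h import *
c=cap('top','t3');d=cap('side','s3')
for n,x in (('t',c),('s',d)):
    P=pts(x);im=x['image'].astype(int)
    m=(P[...,2]>.009)&(P[...,2]<.02)&(P[...,0]>.51)&(P[...,0]<.625)&(abs(P[...,1])<.05)&(im.min(-1)>110)
    t=P[m]
    if len(t)>20: print(n,len(t),t.mean(0),cv2.minAreaRect((t[:,:2]*1000).astype(np.float32)))
cv2.imwrite('pics/c4.png',np.hstack([cv2.resize(a,(400,400)) for a in (c['image'][110:220,200:310,::-1],d['image'][140:250,220:330,::-1])]))
to(.51,.0056,.017,np.pi+.0044)
E
```

```text
s 79 [0.56924276 0.00510929 0.01297337] ((568.8397216796875, 4.938602447509766), (54.75965118408203, 28.409366607666016), 4.815676689147949)
at [0.4783 0.0053 0.0811] h -3.1382 F [0.87 0.93 0.43] t 8.77 | shift [-31.7   0.2  64.1] turn -0.001
```

View pics/c4.png

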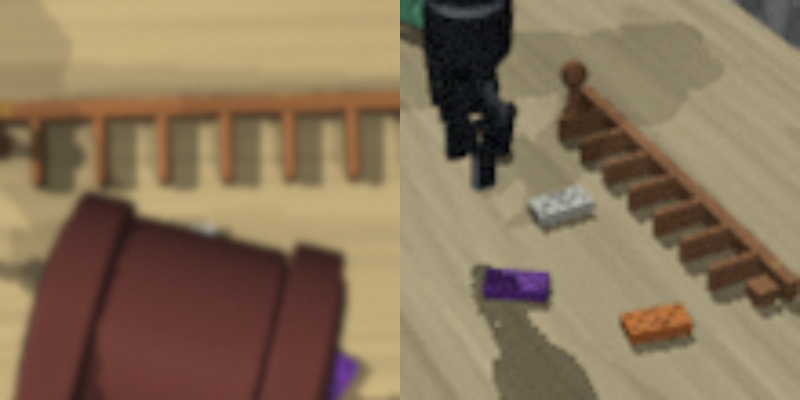

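The side half shows the domino at (562,206), lined up in front of the third gap. It measures (0.569, 0.005) and is near square. I go down behind it with the fingers shut and push.

{"method": "send_rows", "body": {
  "motion": "-15 0 0 0; -30 0 20 0; -30 0 40 0; -30 0 58 0; -30 0 64 0; -30 0 64 0; -30 0 64 0",
  "jaw": 0
}}

```text
time: 9.35
tool_pos: [0.5088, 0.0055, 0.0172]
eef_rot: [-0.006, 3.142, -0.0]
contact_force: [0.0, -0.3, 0.0]
finger_gap: 0.0001
finger_force: 0.0
```

{"method": "send_rows", "body": {
  "motion": "-8 0 0 0; -16 0 0 0; -24 0 0 0; -32 0 0 0; -40 0 0 0; -48 0 0 0; -54 0 0 0; -60 0 0 0; -60 0 0 0"
}}

```text
time: 10.1
tool_pos: [0.5694, 0.0058, 0.0168]
eef_rot: [-0.007, 3.141, -0.0]
contact_force: [0.2, -0.2, 0.6]
finger_gap: -0.0001
finger_force: 0.0
```

```bash
cat > look.py <<'E'
from h import *
import sys
d=cap('side',sys.argv[1]);P=pts(d);im=d['image'].astype(int)
m=(P[...,2]>.008)&(P[...,2]<.02)&(P[...,0]>.51)&(P[...,0]<.68)&(abs(P[...,1])<.05)&(im.min(-1)>100)&(im.max(-1)-im.min(-1)<35)
t=P[m];print(len(t),t.mean(0),t.max(0),cv2.minAreaRect((t[:,:2]*1000).astype(np.float32)))
to(.609,.0056,.016,np.pi+.0044)
E
python3 look.py s4
```

```text
77 [0.60843335 0.00561034 0.01338279] [0.63603954 0.02534389 0.01860276] ((598.1143188476562, 5.187948226928711), (78.81959533691406, 30.57217025756836), 9.90086555480957)
at [0.5687 0.0059 0.0167] h -3.1372 F [-0.11  0.53  0.48] t 10.15 | shift [-40.3  -0.5   0.7] turn -0.0
```

The domino has entered the mouth at y≈0.0056. Continuing gently.

{"method": "send_rows", "body": {
  "motion": "-5 0 0 0; -10 0 0 0; -15 0 0 0; -20 0 0 0; -25 0 0 0; -29 0 0 0; -33 0 0 0; -35 0 0 0; -36 0 0 0; -36 0 0 0"
}}

```text
time: 10.98
tool_pos: [0.6045, 0.0061, 0.0167]
eef_rot: [0.007, -3.142, 0.0]
contact_force: [-0.0, 0.6, -0.6]
finger_gap: -0.0003
finger_force: 0.0
```

{"method": "send_rows", "body": {
  "motion": "-1 0 0 0; -2 0 0 0; -3 0 0 0; -4 0 0 0; -4 0 0 0"
}}

```text
time: 11.4
tool_pos: [0.6085, 0.006, 0.0168]
eef_rot: [-0.007, 3.141, -0.0]
contact_force: [-0.3, -0.1, -0.1]
finger_gap: -0.0
finger_force: 0.0
```

{"method": "send_rows", "body": {
  "motion": "-1 0 0 0; -2 0 0 0; -3 0 0 0; -3 0 0 0"
}}

```text
time: 11.73
tool_pos: [0.6104, 0.0061, 0.0166]
eef_rot: [0.007, -3.139, 0.0]
contact_force: [-6.0, 0.2, 4.1]
finger_gap: 0.0002
finger_force: 3.0
```

```bash
python3 look.py s5
```

```text
57 [0.64949388 0.00670035 0.01347887] [0.67934779 0.02413375 0.01735338] ((648.2900390625, 8.446434020996094), (60.55530548095703, 26.541759490966797), 13.141340255737305)
at [0.6104 0.0061 0.0166] h -3.1374 F [-5.2  -0.94  3.7 ] t 11.78 | shift [ 1.4 -0.5  0.6] turn -0.0
```

A reaction of about 6 N at the expected place means the domino is against the board. I back off and look.

{"method": "send_rows", "body": {
  "motion": "5 0 0 0; 15 0 0 0; 35 0 0 0; 50 0 -30 0; 70 0 -60 0; 100 0 -90 0; 130 0 -110 0; 130 0 -110 0; 130 0 -110 0"
}}

```text
time: 12.53
tool_pos: [0.482, 0.0053, 0.1288]
eef_rot: [-0.006, 3.137, -0.002]
contact_force: [-0.3, 0.1, -0.1]
finger_gap: -0.0002
finger_force: 0.0
```

```bash
python3 look.py s6; python3 - <<'E'
from h import *
c=cap('top','t6');d=np.load('pics/s6.npz')
cv2.imwrite('pics/c6.png',np.hstack([cv2.resize(a,(400,400),interpolation=cv2.INTER_CUBIC) for a in (c['image'][120:190,200:270,::-1],d['image'][150:220,250:320,::-1])]))
P=pts(c);x=rackfit()[0]
im=c['image'].astype(int);m=(P[...,2]>.009)&(P[...,2]<.02)&(P[...,0]>.6)&(P[...,0]<.68)&(abs(P[...,1])<.05)&(im.max(-1)-im.min(-1)<35)&(im.min(-1)>100)
t=P[m][:,:2];print(len(t),t.min(0),t.max(0),t.mean(0)-x[:2])
E
```

```text
70 [0.64568799 0.00767438 0.01328296] [0.67773906 0.02673321 0.01712408] ((649.0364990234375, 7.390590667724609), (35.942955017089844, 56.52605438232422), 86.09968566894531)
at [0.4819 0.0054 0.1273] h -3.1376 F [-0.31 -0.26 -0.56] t 12.58 | shift [-126.8   -0.2  111.6] turn -0.0
229 [ 0.62047452 -0.00701192] [0.67756299 0.02055995] [-0.02698156  0.0239654 ]
```

View pics/c6.png

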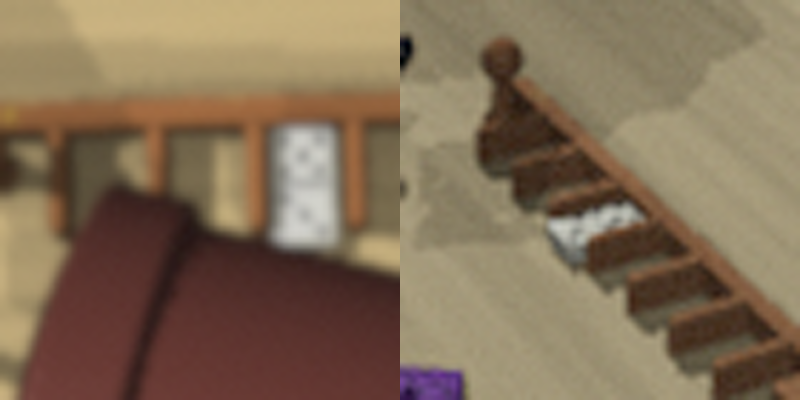

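Both views show the domino lying flat and square in the third gap from the post, against the board (top half, around (305,185)). In rack axes it measures (-27, +24) mm. The arm is clear, so I hand in.

```bash
python3 -c "
from rig import r
print(r.job_done())"
```

```text
the job is handed in; nothing more can be done
None
```

The ivory domino is fully home in the third gap from the ball-topped post, after touching the first three walls in order; I saw no bystander move, and the job is handed in (no verdict was returned).

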